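# Unlock the lifting rod from its jar and rack it to drain

### The arm

A 6-joint arm with a two-finger parallel gripper is mounted at the origin on the work surface. World frame = base frame: x ahead of the robot, y to its left, z up, the work surface at z = 0. Lengths are in m, angles in degrees, forces in N, time in s.
With the tool pointing down it reaches from about 0.3 to 0.75 m from the base axis. Payload 8.5 kg.
Tool frame: the origin (TCP) lies midway between the tips of the shut fingers; the grasp point (between the pads) lies 19 mm behind it; z points along the fingers, y is the line along which they close (so a half turn about z gives the same grasp; the last joint's range is limited). The gripper opens to 85 mm and grips with 20 to 120 N. Pads are 22 mm wide; open, the fingers measure 114 mm over their backs; the gripper's body (76 mm by 85 mm) begins 54 mm behind the grasp point. The pads swing forward as they close: fully open they stand 13 mm farther back than shut.
Start: joints at [52.122, 21.807, 74.336, -0, 83.858, -12.336], TCP at [0.237, 0.496, 0.231] pointing down, gripper open.
Joint ranges: [-178.18, 178.18], [-50.72, 133.34], [12.68, 142.11], [-81.47, 261.47], [9.98, 163.14], [-165.26, 165.26]. Speed limits (degrees/s): [136.94, 136.94, 180, 180, 180, 180].

### API

Orientations are given as a 3x3 rotation matrix whose columns are the frame's x, y, z axes.
In Python, from rig import env gives the robot as it stands. The module is installed in compiled form; this text tells all that it offers.
- The arm moves only by the tool jog_arm, never from a script. Its argument "targets" is a list of rows, each a list of 6 numbers: the shift along the tool's x, y, z in cm, then the turn, a rotation vector about the tool's x, y, z in degrees. A call has 1 to 8 rows; each row is the pose to reach, as a shift and turn from the pose commanded when the call began, along the tool's axes at that moment; what a row does not reach only later rows make up. A row lasts 1/12 s, in which the tool goes at most 41.7 mm and 7.16 degrees, less where a joint would pass 70% of its speed; a pose out of reach is approached as far as the arm can. A call with a gripper value outside its range is refused whole. "hand" is the opening, from 0 (shut) to 1 (fully open), set as the call begins (left out, the last holds). The fingers move at their own pace and stop on an object; "newtons" is the grip in N (left out, the last holds). Time passes only in rows, so rows that repeat a pose let the fingers close. It gives the time, the measured TCP pose, the force, the opening and the grip force at its end, in the units of the state.
- env.observe(): the state, without advancing time (a new reading comes with each control period).
- env.get_image(name): name is "side" or "top" or "wrist"; returns a dict with "frame" (384x512x3 uint8, red, green, blue), "depth" (384x512 float32, m along the optical axis (not along the pixel's ray), 0 where there is no reading), "fovy" (degrees; the focal length in pixels is half the picture's height over the tangent of half this angle, whatever the lens; pixels are square), "cx", "cy" (the principal point, pixels), "cam_to_world" (4x4, takes a point from camera to world coordinates). Camera axes: x right, y down, z forward; pixel columns grow to the right and rows downward; lengths in m; the calibration is good to about 2 mm. A picture is of the moment at which its call begins.
- env.close_job(): hands the job in; it is judged then, once.
Trained networks look in the newest picture that a camera, given by its name, has taken for a name from the list of things; names that differ only in an ending like _2 or _b are one class to them, and where a whole thing is asked for, a point or a joint stands for the part that bears it (a point fixed in the world has none). Each returns a list of dicts, best first, with "score" (0 to 1); they miss things now and then, are a little off and sometimes report something else, mostly with a low value. They report only what shows in the picture. A call takes as long as a camera call. They do not tell look-alikes from the thing itself.
- env.regions_of(camera, target): "pixels" (384x512 bool, what is visible of it) and "point" ([row, column] in pixels, amid what is visible of it).
The state is a dict: "time_s": time; "q": joint angles; "qvel": joint speeds; "joint_efforts": joint torques, N m; "position": TCP position; "tool_rot": TCP orientation; "ft_force": force on the tool from outside, world axes, zero at the start; "wrist_torque": the same for the moment, N m; "grip_width": finger opening in m; "gripper_force": force on a finger pad.
Only numpy, scipy, OpenCV 4.12 (cv2) and the standard library are available. Lean on these libraries where they do the work, as an engineer would, in place of code of your own. Each camera call takes 0.05 s, during which the arm holds its last target. There are 200 camera calls.

### The job

The steel lifting rod stands locked in its upright jar: turn it anticlockwise (seen from above), by feel and without wrenching it against the cap, until its cross bar comes under the slot in the cap, then draw it up and out. Set it, without dropping it, on the slanted draining rack so that the shaft lies in both V saddles with its foot down against the stop plate, let go of it, and leave the bowl, flask and beaker where they stand.

Things in the scene. Friction and masses are not known exactly. Their poses are not given: they have to be found in the camera images.
- jar: Upright round steel jar fixed to the counter, 88 mm in diameter, 109 mm high with its white cap. Origin at the centre of its underside, z up. Inner floor 6 mm up, with a 16 mm square socket, 10 mm deep, for the rod's foot. The cap's slot lies 25 to 80 degrees anticlockwise (from above) of the cross bar's starting direction; it differs each time, is not measured, and must be felt for or seen.
- jar_mouth (a point): Centre of the cap's top face, 108 mm above the jar's origin, axes as the jar's (they do not show the slot). The cap is 93 mm across and 8 mm thick and does not turn; through its middle goes one straight slot 17 mm wide, 54 mm long. The rod's cross bar passes it only when parallel to it within about 10 degrees.
- rod: Loose steel rod, 190 mm long, 0.15 to 0.31 kg. Origin at the centre of its foot's underside, z along it to the handle. Round shaft 12 mm thick; at 85 mm a round cross bar along y, 44 mm long, 8 mm thick (in the jar it is hidden 5 mm below the cap). From 150 to 190 mm a flat paddle handle, 30 mm wide along x, 14 mm thick along y. Half a turn about z changes nothing.
- rod_foot (a point): The centre of the underside of the rod's foot (the rod's origin).
- rod_neck (a point): The point on the rod's axis 122 mm from the foot.
- rack: Slanted draining rack, fixed: white base 170 x 110 x 8 mm, origin at the centre of its underside. The racked rod lies in its x-z plane, 30 degrees from vertical, foot to handle along (-0.5, 0, 0.866). Two steel 90 degree V saddles on posts, 12 mm long, 31 mm wide, hold the shaft 40 and 122 mm from the foot, open towards (0.866, 0, 0.5). Nothing stands between them or under the handle.
- rack_stop (a point): Where the centre of the rod's foot is when racked: on the upper face of the 40 mm square steel stop plate (at right angles to the racked rod), at (45, 0, 30) mm in the rack's frame. Axes as the rack's.
- rack_saddle (a point): Where the rod's axis passes the upper saddle when racked, 122 mm from the stop, at (-16, 0, 136) mm in the rack's frame. Axes as the rack's.
- bowl: Bystander: loose teal plastic bowl, 110 mm in diameter, 50 mm high. Origin at the centre of its underside.
- flask: Bystander: loose white plastic bottle with red cap, 60 mm in diameter, 150 mm high. Origin at the centre of its underside.
- beaker: Bystander: loose steel beaker, 66 mm in diameter, 75 mm high. Origin at the centre of its underside.
There are look-alikes about, which are no part of the job. What is shaped like the rack but blue or yellow is not meant.

How it is judged (in metres and radians):
On the way, in this order (a step that is already met when the one before it is completed fails the run):
1. the rod is drawn clear out of the jar: its foot higher than 115 mm above the counter (height (world z) of rod_foot above 0.115 m), for 0.1 s.
2. the rod is set in the rack while still held by the fingers: foot within 20 mm of the stop point and neck within 20 mm of the saddle point (distance between rod_foot and rack_stop below 0.02 m and distance between rod_neck and rack_saddle below 0.02 m and contact force between the fingers and rod above 0.5 N), for 0.1 s.
At the end, for the whole second after the job is handed in: The rod lies at rest in the rack, released: its foot within 12 mm of the stop point and its neck within 10 mm of the upper saddle point; bowl, flask and beaker stand upright (distance between rod_foot and rack_stop below 0.012 m and distance between rod_neck and rack_saddle below 0.01 m and linear speed of rod below 0.02 m/s and contact force between the fingers and rod below 0.1 N and angle between each of bowl, flask, beaker's own z axis and vertical below 0.2 rad); the robot touches nothing.
It fails at once if the rod is wrenched against the jar or its cap with more than 45 N (contact force between rod and jar above 45 N).
It fails at once if a bystander (bowl, flask, beaker) is moved by more than 30 mm (distance of any of bowl, flask, beaker from where it was at the start of the episode above 0.03 m).
It also fails if it takes over 45 s, if anything falls off the work surface, if the arm or the gripper's body presses on something with over 40 N, if the wrist force passes 120 N, or if a joint passes its speed limit or range.

## Working session

There is one attempt and no reset: what is moved stays moved. The work goes in short steps, Python scripts to look and compute and a tool call to move; the robot and the scene stay as the last step left them, time stands still between calls to the robot, and variables do not carry over. Pictures are saved under pics/ and viewed, at most 10 in all, crops included, and the job is handed in when it is done.

Besides the shell and the picture viewer there is one more tool, called after "Emit:" by a JSON object that holds its "fn" and its "kwargs". jog_arm: Moves the arm, as the interface text tells. Its arguments: {"type":"object","properties":{"targets":{"type":"array","items":{"type":"array","items":{"type":"number"}}},"hand":{"type":"number"},"newtons":{"type":"number"}},"required":["targets"]}

```bash
mkdir -p pics
cat > h.py <<'E'
import numpy as np, cv2
from rig import env
def cam(n):
    im=env.get_image(n); im['f']=192/np.tan(np.radians(im['fovy']/2)); return im
def pts(im,mask=None):
    d=im['depth']; v,u=np.nonzero((d>0)&(mask if mask is not None else True))
    z=d[v,u]; P=np.c_[(u-im['cx'])*z/im['f'],(v-im['cy'])*z/im['f'],z,np.ones(len(z))]
    return (P@im['cam_to_world'].T)[:,:3],v,u
def proj(im,p):
    c=np.linalg.inv(im['cam_to_world'])@np.r_[p,1]; return c[1]/c[2]*im['f']+im['cy'],c[0]/c[2]*im['f']+im['cx']
E
python3 - <<'E'
from h import *
ims={n:cam(n) for n in('side','top','wrist')}
for n,im in ims.items():
    print(n,im['f'],im['cx'],im['cy'],im['cam_to_world'].round(3).tolist())
    for t in('rod','jar','rack','bowl','flask','beaker'):
        for r in env.regions_of(n,t)[:4]:
            P,_,_=pts(im,r['pixels']); print(n,t,round(r['score'],2),[int(x) for x in r['point']],r['pixels'].sum(),np.median(P,0).round(3),P.min(0).round(3),P.max(0).round(3))
a=np.hstack([ims['side']['frame'],ims['top']['frame']])
b=np.vstack([ims['side']['frame'],ims['top']['frame']])
cv2.imwrite('pics/st.png',cv2.cvtColor(b,cv2.COLOR_RGB2BGR)[:, :]) 
for n in ims: cv2.imwrite(f'pics/{n}0.png',cv2.cvtColor(ims[n]['frame'],cv2.COLOR_RGB2BGR))
E
```

```text
side 370.2061614159157 255.01426082274247 196.50234066664797 [[0.761, -0.359, 0.541, 0.099], [-0.649, -0.45, 0.614, -0.558], [0.023, -0.818, -0.575, 0.627], [0.0, 0.0, 0.0, 1.0]]
side rod 0.8 [186, 301] 300 [ 0.633 -0.105  0.163] [ 0.621 -0.114 -0.001] [0.902 0.121 0.198]
side jar 0.62 [225, 295] 1816 [ 0.614 -0.122  0.084] [ 0.591 -0.148  0.001] [0.69  0.01  0.113]
side rack 0.97 [216, 141] 2058 [0.375 0.201 0.008] [ 0.298  0.144 -0.002] [0.478 0.428 0.144]
side rack 0.96 [193, 226] 1580 [0.611 0.148 0.009] [ 0.543  0.095 -0.002] [0.75  0.346 0.142]
side rack 0.64 [149, 223] 997 [0.744 0.369 0.009] [ 0.599  0.144 -0.004] [0.928 0.639 0.144]
side bowl 0.83 [186, 312] 544 [0.818 0.016 0.035] [ 0.624 -0.105  0.   ] [0.844 0.066 0.184]
side bowl 0.23 [226, 294] 1825 [ 0.614 -0.121  0.083] [ 0.591 -0.148  0.   ] [ 0.682 -0.056  0.113]
side flask 0.9 [278, 399] 1661 [ 0.656 -0.362  0.082] [ 0.643 -0.385 -0.002] [ 0.776 -0.329  0.152]
side beaker 0.98 [162, 183] 547 [0.585 0.341 0.052] [ 0.558  0.322 -0.002] [0.696 0.522 0.077]
side beaker 0.61 [227, 296] 1802 [ 0.613 -0.122  0.082] [ 0.59
[... 725 characters left out ...]
0.04 ] [ 0.558  0.321 -0.002] [0.622 0.383 0.08 ]
top bowl 0.79 [135, 252] 859 [0.798 0.005 0.022] [ 0.737 -0.048 -0.006] [0.842 0.062 0.056]
top flask 0.65 [169, 367] 421 [ 0.665 -0.346  0.1  ] [ 0.645 -0.384  0.004] [ 0.699 -0.327  0.155]
top beaker 0.8 [197, 140] 412 [0.593 0.361 0.038] [ 0.558  0.321 -0.006] [0.633 0.4   0.08 ]
top beaker 0.49 [186, 209] 1712 [0.626 0.151 0.009] [ 0.541  0.095 -0.006] [0.719 0.219 0.147]
wrist 305.396183039552 257.89989493962804 189.48268047862254 [[0.431, 0.856, 0.284, 0.163], [0.902, -0.409, -0.138, 0.531], [-0.002, 0.316, -0.949, 0.373], [0.0, 0.0, 0.0, 1.0]]
wrist rack 0.93 [301, 96] 1710 [0.323 0.222 0.008] [ 0.201  0.155 -0.002] [0.472 0.481 0.309]
```

View pics/side0.png

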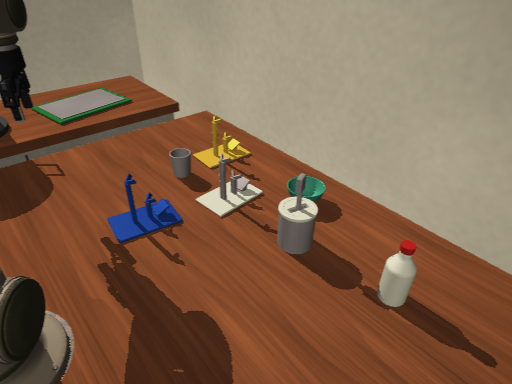

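View pics/top0.png

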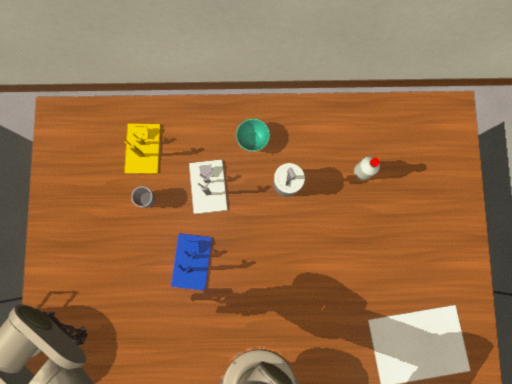

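The white rack at top (187,209) / side (193,226) is the one meant. The look-alikes are blue (264,191) and yellow (148,143). The rod stands in the only jar, at top (176,290) / side (190,300).

Run:
```python
from h import *
s=env.observe(); print(s['time_s'],s['position'],np.round(s['tool_rot'],3).tolist(),s['ft_force'])
crops=[]
for n in('side','top'):
    im=cam(n); P,v,u=pts(im); F=im['frame'][v,u].astype(int)
    near=np.hypot(P[:,0]-.633,P[:,1]+.103)<.03
    m=near&(P[:,2]>.15)&(P[:,2]<.21); Q=P[m]
    w,V=np.linalg.eigh(np.cov(Q[:,:2].T)); print(n,'paddle',m.sum(),Q.mean(0).round(4),np.sqrt(w).round(4),np.degrees(np.arctan2(*V[::-1,1])),Q[:,2].max())
    m=near=(np.hypot(P[:,0]-.633,P[:,1]+.103)<.055)&(abs(P[:,2]-.108)<.004); c,r=cv2.minEnclosingCircle(P[m][:,:2].astype('f4')); print('cap',c,r,np.median(P[m][:,2]))
    m=(abs(P[:,0]-.629)<.12)&(abs(P[:,1]-.152)<.09)&(abs(P[:,2]-.008)<.005)&(F.min(1)>110); print('base',m.sum(),cv2.minAreaRect(P[m][:,:2].astype('f4')))
    m=(abs(P[:,0]-.629)<.1)&(abs(P[:,1]-.152)<.06)&(P[:,2]>.115)&(P[:,2]<.16); print('upper saddle',m.sum(),P[m].mean(0),P[m].min(0),P[m].max(0))
    for c in((.633,-.103,.14),(.629,.152,.06)):
        a,b=map(int,proj(im,c)); crops.append(cv2.resize(im['frame'][a-37:a+38,b-50:b+50],(400,300),interpolation=cv2.INTER_CUBIC))
cv2.imwrite('pics/c1.png',cv2.cvtColor(np.vstack([np.hstack(crops[:2]),np.hstack(crops[2:])]),cv2.COLOR_RGB2BGR))
```

```text
1.05 [0.23714006 0.49623111 0.23134187] [[-0.902, 0.431, 0.0], [0.431, 0.902, 0.0], [-0.0, 0.0, -1.0]] [ 0.82479015 -0.11386571  0.27821147]
side paddle 169 [ 0.6315 -0.1064  0.1808] [0.004  0.0089] -166.76681945679852 0.19757257597453365
cap (0.6362055540084839, -0.10152297466993332) 0.04780758172273636 0.10826197708374252
base 885 ((0.6298187375068665, 0.15723207592964172), (0.16903774440288544, 0.11136379092931747), 5.616568565368652)
upper saddle 90 [0.6092704  0.15248837 0.13152405] [0.59973221 0.13901752 0.11629572] [0.62533944 0.17511316 0.14428734]
top paddle 71 [ 0.6345 -0.1033  0.1898] [0.0043 0.0089] -154.43459196943553 0.20173220708831185
cap (0.6364747881889343, -0.10454212129116058) 0.046300455927848816 0.10865061730877534
base 1279 ((0.6292945742607117, 0.15642684698104858), (0.17210447788238525, 0.11205581575632095), 5.752424716949463)
upper saddle 50 [0.60920392 0.15258073 0.13508528] [0.59930504 0.13712229 0.11526454] [0.62420685 0.17052001 0.14664093]
```

View pics/c1.png

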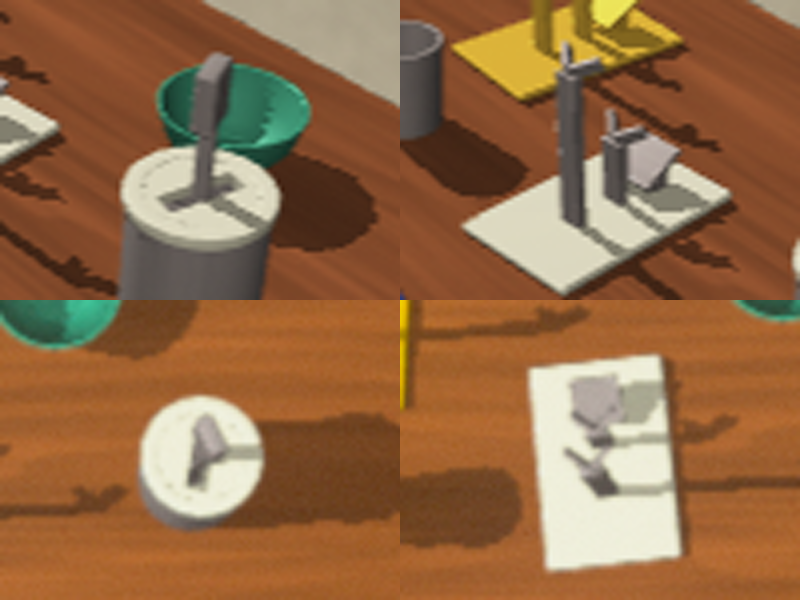

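Emit:
{"fn": "jog_arm", "kwargs": {"targets": [[-3.2, -1.9, -0.9, 0, 0, 6.9], [-6.5, -3.9, -1.8, 0, 0, 13.8], [-9.7, -5.8, -2.6, 0, 0, 20.6], [-13, -7.8, -3.5, 0, 0, 27.5], [-16.2, -9.7, -4.4, 0, 0, 34.4], [-19.5, -11.6, -5.3, 0, 0, 41.2], [-22.7, -13.6, -6.1, 0, 0, 48.1], [-26, -15.5, -7, 0, 0, 55]], "hand": 1, "newtons": 40}}

```text
time_s: 1.82
position: [0.4053, 0.2426, 0.3019]
tool_rot: [[-0.159, 0.987, 0.0], [0.987, 0.159, 0.0], [0.0, 0.0, -1.0]]
ft_force: [1.0, 0.9, 0.1]
grip_width: 0.0853
gripper_force: 0.0
```

```bash
cat >> h.py <<'E'
from scipy.spatial.transform import Rotation as Ro
def plan(pos,R):
    s=env.observe(); T=np.array(s['tool_rot']); p=np.array(s['position'])
    print('t',round(s['time_s'],2),'p',p.round(4),'q',np.round(s['q'],1),'F',np.round(s['ft_force'],1),'w',s['grip_width'],'shift cm',(100*T.T@(np.array(pos)-p)).round(2),'turn',Ro.from_matrix(T.T@R).as_rotvec(degrees=True).round(1))
def down(yaw,tilt=0):  # tool y yaw deg, pointing down
    a=np.radians(yaw); y=[np.cos(a),np.sin(a),0]; z=[0,0,-1]; return np.c_[np.cross(y,z),y,z]
E
python3 -c "
from h import *
plan([.634,-.104,.30],down(-70))"
```

```text
t 1.82 p [0.4053 0.2426 0.3019] q [16.5 11.3 77.8  0.  90.9  7.4] F [1.  0.9 0.1] w 0.08525799852740265 shift cm [-37.84  17.08   0.19] turn [ 0.  -0.  79.1]
```

Emit:
{"fn": "jog_arm", "kwargs": {"targets": [[-3.3, 1.5, 0, 0, 0, 6.9], [-6.6, 3, 0, 0, 0, 13.8], [-9.9, 4.5, 0, 0, 0, 20.6], [-13.2, 6, 0, 0, 0, 27.5], [-16.6, 7.5, 0, 0, 0, 34.4], [-19.9, 9, 0, 0, 0, 41.2], [-23.2, 10.5, 0, 0, 0, 48.1], [-26.5, 12, 0, 0, 0, 55]]}}

```text
time_s: 2.48
position: [0.5675, 0.0008, 0.3014]
tool_rot: [[0.718, 0.696, 0.0], [0.696, -0.718, 0.0], [0.0, 0.0, -1.0]]
ft_force: [0.6, -0.3, -0.4]
grip_width: 0.0855
gripper_force: 0.0
```

```bash
python3 -c "
from h import *
plan([.634,-.104,.30],down(-70))"
```

```text
t 2.48 p [0.5675 0.0008 0.3014] q [-11.9  21.5  63.4   0.   95.1  34. ] F [ 0.6 -0.3 -0.4] w 0.08550234221920014 shift cm [-2.52 12.16  0.14] turn [ 0.  -0.  24.1]
```

Emit:
{"fn": "jog_arm", "kwargs": {"targets": [[-0.8, 3, 0, 0, 0, 6.2], [-1.4, 6, 0, 0, 0, 12.2], [-2, 9, 0, 0, 0, 18.2], [-2.5, 12.2, 0, 0, 0, 24.1], [-2.5, 12.2, 0, 0, 0, 24.1]]}}

```text
time_s: 2.9
position: [0.6362, -0.1067, 0.2993]
tool_rot: [[0.941, 0.339, -0.002], [0.339, -0.941, -0.0], [-0.002, -0.0, -1.0]]
ft_force: [0.6, 0.2, -0.5]
grip_width: 0.0853
gripper_force: 0.0
```

Run:
```python
from h import *
plan([.634,-.104,.30],down(-70))
im=cam('wrist'); P,v,u=pts(im)
near=np.hypot(P[:,0]-.635,P[:,1]+.103)<.03
m=near&(P[:,2]>.185)&(P[:,2]<.205); print('paddle top',m.sum(),P[m].mean(0),cv2.minAreaRect((P[m][:,:2]*1000).astype('f4')))
m=near&(P[:,2]>.185)&(P[:,2]<.205)
m=(np.hypot(P[:,0]-.635,P[:,1]+.103)<.06)&(abs(P[:,2]-.108)<.004); c,r=cv2.minEnclosingCircle(P[m][:,:2].astype('f4')); print('cap',c,r,np.median(P[m][:,2]))
# slot: inside cap & lower than cap
C=np.array(c); m=(np.hypot(*(P[:,:2]-C).T)<.036)&(P[:,2]<.103); Q=P[m]
print('slot pts',m.sum(),Q.mean(0), cv2.minAreaRect((Q[:,:2]*1000).astype('f4')) if m.sum() else 0)
a,b=map(int,proj(im,(.634,-.104,.12))); a=min(max(a,75),309);b=min(max(b,100),412)
cr=im['frame'][a-75:a+75,b-100:b+100]; cv2.imwrite('pics/w1.png',cv2.cvtColor(cv2.resize(cr,(800,600),interpolation=cv2.INTER_CUBIC),cv2.COLOR_RGB2BGR)); print(a-75,b-100)
np.save('w1.npy',{k:im[k] for k in im},allow_pickle=True)
```

```text
t 2.9 p [ 0.6362 -0.1067  0.2993] q [-2.000e+01  3.030e+01  4.920e+01 -1.000e-01  1.006e+02  5.020e+01] F [ 0.6  0.2 -0.5] w 0.08526291860397657 shift cm [-0.12 -0.33 -0.07] turn [-0.   0.1 -0.2]
paddle top 566 [ 0.63678783 -0.10052763  0.19492131] ((635.3831176757812, -100.97640228271484), (29.759069442749023, 13.964414596557617), 24.62434196472168)
cap (0.6349897384643555, -0.10113313794136047) 0.04647833853960037 0.10834844285051501
slot pts 315 [ 0.63789094 -0.10798287  0.04413201] ((630.2166748046875, -100.81393432617188), (41.824214935302734, 61.0941047668457), 79.05105590820312)
91 154
```

View pics/w1.png

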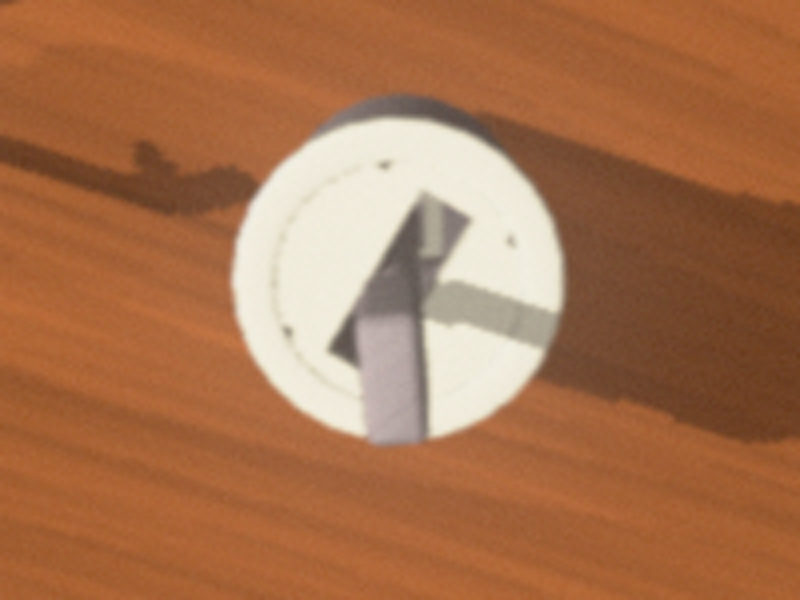

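The close crop shows the cap, with the slot running from crop (447,205) to (345,360) and the paddle in front of it. The paddle is 29.8 x 14 mm, which matches the text. Next I work out the slot's direction from its edge.

Run:
```python
from h import *
im=np.load('w1.npy',allow_pickle=True).item(); M=im['cam_to_world']
def w(x,y,z=.108):
    u=x/4+154-.5;v=y/4+91-.5; d=M[:3,:3]@[(u-im['cx'])/im['f'],(v-im['cy'])/im['f'],1]; return M[:3,3]+d*(z-M[2,3])/d[2]
A,B,C,D=w(425,193),w(330,350),w(470,217),w(435,280)
for p,q in((B,A),(D,C)): print((q-p).round(4),np.linalg.norm(q-p),np.degrees(np.arctan2(*(q-p)[1::-1])))
print('centre est from far end', (A+C)/2, w(400,278))
plan([.6352,-.1012,.170],down(-65.4))
```

```text
[ 0.0511 -0.0102  0.    ] 0.05214123777550827 -11.310817307334343
[ 0.0199 -0.003   0.    ] 0.020093454368483192 -8.511211565000915
centre est from far end [ 0.66119512 -0.10633663  0.108     ] [ 0.63754734 -0.10091178  0.108     ]
t 2.95 p [ 0.6353 -0.1045  0.2997] q [-19.8  30.1  49.4  -0.  100.6  50. ] F [ 0.4 -0.4  0.2] w 0.08533528270577073 shift cm [ 0.13 -0.29 12.97] turn [-0.1  0.1 -4.5]
```

Emit:
{"fn": "jog_arm", "kwargs": {"targets": [[0.1, -0.3, 3.5, 0, 0, -4.5], [0.1, -0.3, 7, 0, 0, -4.5], [0.1, -0.3, 10.5, 0, 0, -4.5], [0.1, -0.3, 12.8, 0, 0, -4.5], [0.1, -0.3, 13.7, 0, 0, -4.5], [0.1, -0.3, 13.7, 0, 0, -4.5]]}}

```text
time_s: 3.45
position: [0.6335, -0.098, 0.1628]
tool_rot: [[0.907, 0.421, -0.003], [0.421, -0.907, 0.001], [-0.003, -0.003, -1.0]]
ft_force: [0.7, -0.6, -0.2]
grip_width: 0.0856
gripper_force: 0.0
```

Emit:
{"fn": "jog_arm", "kwargs": {"targets": [[0, 0, 0, 0, 0, 0], [0, 0, 0, 0, 0, 0], [0, 0, 0, 0, 0, 0], [0, 0, 0, 0, 0, 0], [0, 0, 0, 0, 0, 0], [0, 0, 0, 0, 0, 0], [0, 0, 0, 0, 0, 0], [0, 0, 0, 0, 0, 0]], "hand": 0, "newtons": 40}}

```text
time_s: 4.12
position: [0.6345, -0.0989, 0.165]
tool_rot: [[0.907, 0.42, 0.001], [0.42, -0.907, -0.0], [0.001, 0.001, -1.0]]
ft_force: [-0.2, -0.7, 4.6]
grip_width: 0.0134
gripper_force: 41.7
```

```bash
python3 -c "
from h import *
plan([.635,-.1012,.162],down(-65.4))
print(env.observe()['wrist_torque'])"
```

```text
t 4.12 p [ 0.6345 -0.0989  0.165 ] q [-19.4  33.9  64.6   0.   81.5  45.7] F [-0.2 -0.7  4.6] w 0.013370490133605655 shift cm [-0.05  0.23  0.3 ] turn [ 0.  -0.1  0.3]
[0.1022672  0.08802617 0.01203913]
```

Emit:
{"fn": "jog_arm", "kwargs": {"targets": [[0, 0, 0, 0, 0, -5], [0, 0, 0, 0, 0, -10], [0, 0, 0, 0, 0, -15], [0, 0, 0, 0, 0, -20], [0, 0, 0, 0, 0, -25], [0, 0, 0, 0, 0, -25]]}}

```text
time_s: 4.62
position: [0.6345, -0.099, 0.165]
tool_rot: [[0.642, 0.766, 0.001], [0.766, -0.642, -0.001], [0.0, 0.001, -1.0]]
ft_force: [0.1, -0.1, 4.7]
grip_width: 0.0137
gripper_force: 41.8
```

Emit:
{"fn": "jog_arm", "kwargs": {"targets": [[0, 0, 0, 0, 0, -5], [0, 0, 0, 0, 0, -10], [0, 0, 0, 0, 0, -15], [0, 0, 0, 0, 0, -20], [0, 0, 0, 0, 0, -25], [0, 0, 0, 0, 0, -29], [0, 0, 0, 0, 0, -29]]}}

```text
time_s: 5.2
position: [0.6346, -0.0991, 0.165]
tool_rot: [[0.193, 0.981, 0.001], [0.981, -0.193, -0.001], [-0.0, 0.001, -1.0]]
ft_force: [0.5, -0.4, 4.9]
grip_width: 0.013
gripper_force: 41.9
```

Run:
```python
from h import *
plan([.6345,-.0989,.165],down(-11))
print(env.observe()['wrist_torque'])
im=cam('wrist'); P,v,u=pts(im)
cv2.imwrite('pics/w2.png',cv2.cvtColor(im['frame'],cv2.COLOR_RGB2BGR))
```

```text
t 5.2 p [ 0.6346 -0.0991  0.165 ] q [-19.4  33.9  64.6  -0.   81.4  -8.3] F [ 0.5 -0.4  4.9] w 0.012987083193365152 shift cm [ 0.01 -0.01 -0.  ] turn [ 0.1  0.  -0.1]
[-0.12119213  0.02262264 -0.00083231]
```

View pics/w2.png

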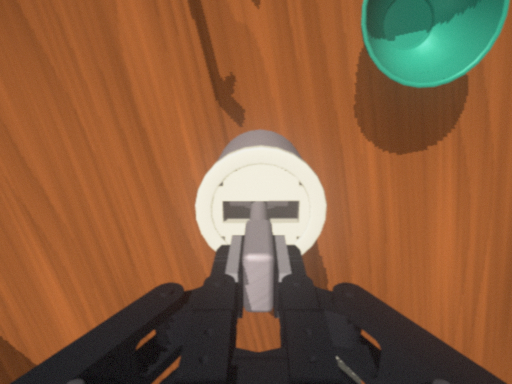

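The slot lies level in the image, at row 211, columns 223–300, so the bar is parallel to it. I draw the rod up gently first.

Emit:
{"fn": "jog_arm", "kwargs": {"targets": [[0, 0, -0.3, 0, 0, 0], [0, 0, -0.6, 0, 0, 0], [0, 0, -0.9, 0, 0, 0], [0, 0, -1.2, 0, 0, 0], [0, 0, -1.5, 0, 0, 0], [0, 0, -1.8, 0, 0, 0], [0, 0, -2.1, 0, 0, 0]]}}

```text
time_s: 5.83
position: [0.6343, -0.0987, 0.1856]
tool_rot: [[0.193, 0.981, -0.0], [0.981, -0.193, 0.0], [0.0, -0.0, -1.0]]
ft_force: [-1.1, 0.3, -2.8]
grip_width: 0.0134
gripper_force: 40.8
```

Emit:
{"fn": "jog_arm", "kwargs": {"targets": [[0, 0, -1, 0, 0, 0], [0, 0, -2.5, 0, 0, 0], [0, 0, -4.5, 0, 0, 0], [0, 0, -7, 0, 0, 0], [0, 0, -9.5, 0, 0, 0], [0, 0, -12, 0, 0, 0], [0, 0, -14, 0, 0, 0], [0, 0, -14, 0, 0, 0]]}}

```text
time_s: 6.5
position: [0.6349, -0.099, 0.3307]
tool_rot: [[0.193, 0.981, 0.008], [0.981, -0.193, -0.003], [-0.001, 0.009, -1.0]]
ft_force: [-0.4, 0.2, -2.1]
grip_width: 0.013
gripper_force: 40.7
```

```bash
cat >> h.py <<'E'
def rackpose(off=0,axial=0,L=None,O=(.6295,.157),yaw=5.7,flip=1):
    a=np.radians(yaw); Rz=Ro.from_euler('z',yaw,degrees=True).as_matrix()
    d=np.array([-.5,0,3**.5/2]); n=np.array([3**.5/2,0,.5])
    p=np.array([.045,0,.03])+d*(L+axial)+n*off
    z=-d; y=np.array([0,flip,0]); return Rz@p+[*O,0], Rz@np.c_[np.cross(y,z),y,z]
E
python3 - <<'E'
from h import *
s=env.observe(); T=np.array(s['position'])
pos={}
for n in('side','top'):
    im=cam(n); P,v,u=pts(im); m=(np.hypot(*(P[:,:2]-T[:2]).T)<.012)&(P[:,2]>T[2]-.2)&(P[:,2]<T[2]-.02)&(P[:,2]>.125); print(n,m.sum(),P[m].min(0),P[m].max(0),P[m].mean(0))
    # rack edges
    F=im['frame'][v,u].astype(int)
    for nm,lo,hi in(('stop/low',.02,.06),('low saddle',.06,.09),('hi',.12,.15)):
        m=(abs(P[:,0]-.63)<.1)&(abs(P[:,1]-.155)<.05)&(P[:,2]>lo)&(P[:,2]<hi); print(nm,m.sum(),P[m].mean(0).round(4),P[m].min(0).round(4),P[m].max(0).round(4))
for fl in(1,-1):
    p,R=rackpose(.05,.03,.155,flip=fl); plan(p,R)
E
```

```text
side 328 [ 0.62386883 -0.10616578  0.17167575] [ 0.64631406 -0.09272545  0.31057252] [ 0.63441826 -0.10174776  0.24519267]
stop/low 281 [0.6473 0.1556 0.0365] [0.5989 0.1396 0.0201] [0.6978 0.1814 0.06  ]
low saddle 105 [0.6253 0.154  0.0717] [0.5995 0.1425 0.0602] [0.6684 0.1781 0.09  ]
hi 81 [0.6099 0.1526 0.133 ] [0.5981 0.1376 0.1203] [0.6243 0.174  0.1434]
top 5 [ 0.6328499  -0.09847388  0.17051555] [ 0.63733501 -0.0963254   0.26291448] [ 0.63457753 -0.09708309  0.20107822]
stop/low 161 [0.6673 0.1576 0.0352] [0.5995 0.139  0.0209] [0.6974 0.1807 0.0598]
low saddle 41 [0.6393 0.155  0.0699] [0.5991 0.1412 0.0602] [0.6656 0.1727 0.09  ]
hi 47 [0.6099 0.1529 0.1363] [0.6006 0.1373 0.1275] [0.6235 0.1704 0.1473]
t 6.6 p [ 0.6342 -0.0988  0.3253] q [-19.4  29.6  46.2   0.  104.1  -8.3] F [ 0.8  0.4 -4. ] w 0.013062451770135097 shift cm [24.88 -5.81 11.  ] turn [ -27.9  -20.7 -104.1]
t 6.6 p [ 0.6342 -0.0988  0.3253] q [-19.4  29.6  46.2   0.  104.1  -8.3] F [ 0.8  0.4 -4. ] w 0.013062451770135097 shift cm [24.88 -5.81 11.  ] turn [-19.1  25.8  71.4]
```

Run:
```python
from h import *
p,R=rackpose(.05,.08,.157,flip=-1); print(p); plan(p,R)
```

```text
[0.59945059 0.15400067 0.26024802]
t 6.6 p [ 0.6342 -0.0988  0.3253] q [-19.4  29.6  46.2   0.  104.1  -8.3] F [ 0.8  0.4 -4. ] w 0.013062451770135097 shift cm [24.13 -8.3   6.5 ] turn [-19.1  25.8  71.4]
```

Emit:
{"fn": "jog_arm", "kwargs": {"targets": [[2.5, -0.8, 0, -1.6, 2.1, 5.9], [5, -1.6, 0, -3.2, 4.3, 11.8], [7.5, -2.5, 0, -4.8, 6.4, 17.7], [10, -3.3, 0, -6.4, 8.6, 23.6], [12.5, -4.2, 0.5, -8, 10.7, 29.5], [15, -5, 1, -9.6, 12.9, 35.4], [17.5, -5.9, 1.5, -11.2, 15, 41.3], [20, -6.8, 2, -12.8, 17.2, 47.2]]}}

```text
time_s: 7.27
position: [0.605, 0.1115, 0.3029]
tool_rot: [[0.799, 0.498, 0.336], [0.491, -0.864, 0.112], [0.346, 0.075, -0.935]]
ft_force: [1.9, 0.4, -2.8]
grip_width: 0.0134
gripper_force: 40.7
```

Run:
```python
from h import *
p,R=rackpose(.05,.08,.157,flip=-1); plan(p,R)
```

```text
t 7.27 p [0.605  0.1115 0.3029] q [-3.9 17.3 72.1  8.2 71.5 54.1] F [ 1.9  0.4 -2.8] w 0.013351468446672494 shift cm [ 0.17 -4.27  4.28] turn [-6.5  8.6 23.8]
```

Emit:
{"fn": "jog_arm", "kwargs": {"targets": [[0, -1, 1, -1.6, 2.1, 5.9], [0.1, -2, 2, -3.2, 4.3, 11.9], [0.1, -3, 3, -4.9, 6.5, 17.9], [0.2, -4.3, 4.3, -6.5, 8.6, 23.8], [0.2, -4.3, 4.3, -6.5, 8.6, 23.8], [0.2, -4.3, 4.3, -6.5, 8.6, 23.8]]}}

```text
time_s: 7.77
position: [0.5992, 0.154, 0.2601]
tool_rot: [[0.863, 0.108, 0.494], [0.096, -0.994, 0.05], [0.497, 0.004, -0.868]]
ft_force: [0.7, 0.8, -3.4]
grip_width: 0.0135
gripper_force: 40.8
```

Run:
```python
from h import *
s=env.observe(); p=np.array(s['position']);z=np.array(s['tool_rot'])[:,2]
p1,R=rackpose(.05,.08,.157,flip=-1); plan(p1,R)
p2,R=rackpose(.03,.015,.157,flip=-1); plan(p2,R)
O=[]
for n in('side','top','wrist'):
    im=cam(n); P,v,u=pts(im); a=(P-p)@z; r=np.linalg.norm(P-p-np.outer(a,z),axis=1)
    m=(r<.0095)&(a>.02)&(a<.2); print(n,m.sum(),np.percentile(a[m],[95,99,100]),np.median(P[m]-p-np.outer(a[m],z),0).round(4))
    c=proj(im,(.63,.155,.12)); print(n,c)
    a0,b0=[int(x) for x in c]; a0=min(max(a0,60),324);b0=min(max(b0,80),432)
    if n!='wrist': O.append(cv2.resize(im['frame'][a0-60:a0+60,b0-65:b0+65],(400,369),interpolation=cv2.INTER_CUBIC))
cv2.imwrite('pics/r1.png',cv2.cvtColor(np.hstack(O),cv2.COLOR_RGB2BGR))
```

```text
t 7.77 p [0.5992 0.154  0.2601] q [ 2.8 16.3 83.7  1.9 50.3 85.7] F [ 0.7  0.8 -3.4] w 0.013495288912922322 shift cm [0.02 0.   0.  ] turn [-0.1  0.2  0.6]
t 7.77 p [0.5992 0.154  0.2601] q [ 2.8 16.3 83.7  1.9 50.3 85.7] F [ 0.7  0.8 -3.4] w 0.013495288912922322 shift cm [-1.95 -0.01  6.51] turn [-0.1  0.2  0.6]
side 164 [0.15077883 0.15995426 0.16113284] [-0.0002 -0.0049 -0.0005]
side (np.float64(161.41931746571225), np.float64(229.4399961307421))
top 25 [0.13448037 0.14467673 0.1477    ] [ 0.0065 -0.0012  0.0035]
top (np.float64(180.0202500588046), np.float64(203.88562217662252))
wrist 850 [0.14127986 0.15284145 0.15559722] [ 0.006  -0.0008  0.0034]
wrist (np.float64(220.2639013049334), np.float64(258.0876261879282))
```

View pics/r1.png

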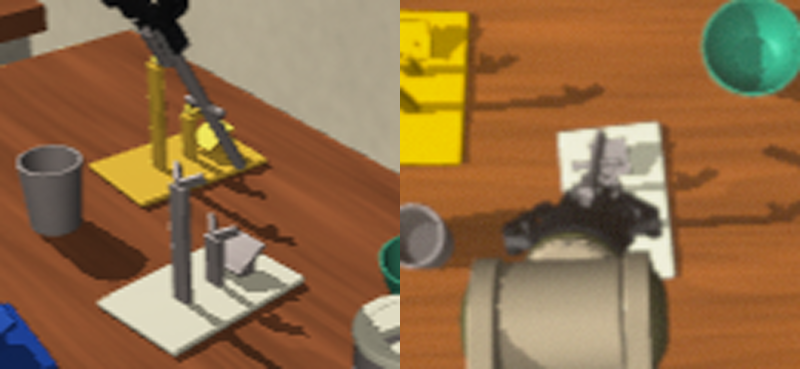

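The rod hangs straight in the grip above the saddles of the white rack: side crop shaft from (150,30) to (240,165). I go down alongside and then in.

Emit:
{"fn": "jog_arm", "kwargs": {"targets": [[0, 0, 1.7, 0, 0, 0.6], [-0.5, 0, 3.4, 0, 0, 0.6], [-1.2, 0, 5, 0, 0, 0.6], [-1.8, 0, 6.2, 0, 0, 0.6], [-2, 0, 6.5, 0, 0, 0.6], [-2, 0, 6.5, 0, 0, 0.6]]}}

```text
time_s: 8.42
position: [0.616, 0.154, 0.1955]
tool_rot: [[0.862, 0.096, 0.498], [0.082, -0.995, 0.049], [0.5, -0.002, -0.866]]
ft_force: [-0.8, -0.4, -3.3]
grip_width: 0.0138
gripper_force: 40.8
```

Run:
```python
from h import *
s=env.observe(); p=np.array(s['position']);T=np.array(s['tool_rot'])
for o,a in((0,.008),(0,0)): plan(*rackpose(o,a,.158,flip=-1))
# saddles/rod in tool frame, wrist view
for n in('wrist','side','top'):
    im=cam(n); P,v,u=pts(im); Q=(P-p)@T
    for nm,zc in(('saddle hi',.036),('saddle lo',.118)):
        m=(abs(Q[:,2]-zc)<.006)&(abs(Q[:,1])<.02)&(Q[:,0]>-.06)&(Q[:,0]<-.012); print(n,nm,m.sum(),Q[m].min(0).round(4) if m.any() else '',Q[m].max(0).round(4) if m.any() else '')
    m=(np.hypot(Q[:,0],Q[:,1])<.011)&(Q[:,2]>.02)&(Q[:,2]<.17)&(abs(Q[:,2]-.073)>.008); print('rod',m.sum(),Q[m].min(0).round(4),Q[m].max(0).round(4))
    if n=='wrist': cv2.imwrite('pics/w3.png',cv2.cvtColor(im['frame'],cv2.COLOR_RGB2BGR))
```

```text
t 8.42 p [0.616  0.154  0.1955] q [ 2.8 21.4 87.6  2.2 41.  86.1] F [-0.8 -0.4 -3.3] w 0.013766007054399775 shift cm [-3.19 -0.15  0.66] turn [ 0.  -0.  -0.2]
t 8.42 p [0.616  0.154  0.1955] q [ 2.8 21.4 87.6  2.2 41.  86.1] F [-0.8 -0.4 -3.3] w 0.013766007054399775 shift cm [-3.19 -0.15  1.46] turn [ 0.  -0.  -0.2]
wrist saddle hi 0  
wrist saddle lo 0  
rod 658 [-0.001  -0.0058  0.0259] [0.0055 0.0064 0.1572]
side saddle hi 0  
side saddle lo 0  
rod 124 [-0.0039 -0.0029  0.0219] [0.0083 0.009  0.1583]
top saddle hi 0  
top saddle lo 1 [-0.0256  0.0171  0.122 ] [-0.0256  0.0171  0.122 ]
rod 42 [ 0.0021 -0.0005  0.0325] [0.0102 0.01   0.1524]
```

View pics/w3.png

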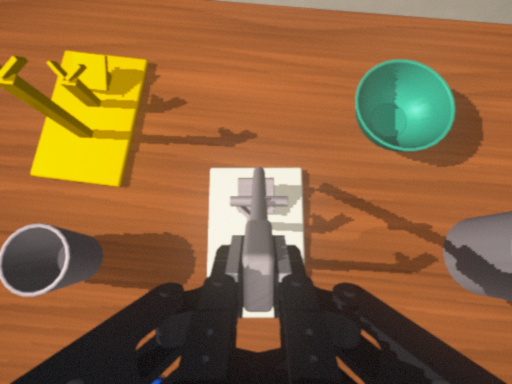

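In the wrist view the rod (column 259) sits about 2 mm right of the rack's middle line (column 256), which agrees with the computed 1.5 mm. I move it into the saddles.

Emit:
{"fn": "jog_arm", "kwargs": {"targets": [[-0.8, -0.15, 0.3, 0, 0, 0], [-1.6, -0.15, 0.5, 0, 0, 0], [-2.2, -0.15, 0.6, 0, 0, 0], [-2.6, -0.15, 0.6, 0, 0, 0], [-2.9, -0.15, 0.6, 0, 0, 0], [-2.9, -0.15, 0.6, 0, 0, 0]]}}

```text
time_s: 9.07
position: [0.5932, 0.1542, 0.1762]
tool_rot: [[0.862, 0.096, 0.499], [0.082, -0.995, 0.05], [0.501, -0.002, -0.865]]
ft_force: [-0.3, -1.2, -3.4]
grip_width: 0.0134
gripper_force: 40.8
```

```bash
python3 -c "
from h import *
plan(*rackpose(0,0,.158,flip=-1))"
```

```text
t 9.07 p [0.5932 0.1542 0.1762] q [ 2.9 20.7 92.6  2.3 36.7 85.9] F [-0.3 -1.2 -3.4] w 0.013378902290130073 shift cm [-0.26  0.08  0.93] turn [-0.  -0.1 -0.2]
```

Emit:
{"fn": "jog_arm", "kwargs": {"targets": [[-0.15, 0.05, 0, 0, 0, 0], [-0.3, 0.05, 0.2, 0, 0, 0], [-0.3, 0.05, 0.4, 0, 0, 0], [-0.3, 0.05, 0.6, 0, 0, 0], [-0.3, 0.05, 0.6, 0, 0, 0]]}}

```text
time_s: 9.48
position: [0.5947, 0.1538, 0.1696]
tool_rot: [[0.861, 0.096, 0.5], [0.082, -0.995, 0.05], [0.502, -0.002, -0.865]]
ft_force: [1.6, 1.6, -1.9]
grip_width: 0.0133
gripper_force: 40.8
```

```bash
python3 -c "
from h import *
plan(*rackpose(0,0,.158,flip=-1))"
```

```text
t 9.48 p [0.5947 0.1538 0.1696] q [ 2.9 21.3 93.   2.4 35.6 85.8] F [ 1.6  1.6 -1.9] w 0.01333326067426783 shift cm [-0.06  0.03  0.29] turn [-0.  -0.1 -0.2]
```

Emit:
{"fn": "jog_arm", "kwargs": {"targets": [[-0.1, 0, 0.1, 0, 0, 0], [-0.1, 0, 0.2, 0, 0, 0], [-0.1, 0, 0.3, 0, 0, 0], [-0.1, 0, 0.3, 0, 0, 0]]}}

```text
time_s: 9.82
position: [0.5954, 0.154, 0.1675]
tool_rot: [[0.86, 0.096, 0.501], [0.082, -0.995, 0.05], [0.503, -0.002, -0.864]]
ft_force: [-0.0, 3.1, 2.9]
grip_width: 0.0134
gripper_force: 41.6
```

```bash
python3 -c "
from h import *
plan(*rackpose(0,0,.158,flip=-1))"
```

```text
t 9.82 p [0.5954 0.154  0.1675] q [ 2.9 21.5 93.1  2.5 35.2 85.8] F [-0.   3.1  2.9] w 0.013369557519461027 shift cm [-0.01  0.04  0.07] turn [-0.  -0.2 -0.2]
```

Run:
```python
from h import *
im=cam('side'); s=env.observe(); p=np.array(s['position']);T=np.array(s['tool_rot'])
P,v,u=pts(im);Q=(P-p)@T
m=(np.hypot(Q[:,0],Q[:,1])<.011)&(Q[:,2]>.02)&(Q[:,2]<.17)&(abs(Q[:,2]-.073)>.008); print('rod',m.sum(),Q[m].min(0).round(4),Q[m].max(0).round(4))
a,b=map(int,proj(im,(.63,.155,.09)))
cv2.imwrite('pics/s2.png',cv2.cvtColor(cv2.resize(im['frame'][a-37:a+38,b-50:b+50],(800,600),interpolation=cv2.INTER_CUBIC),cv2.COLOR_RGB2BGR))
```

```text
rod 150 [-0.0108 -0.01    0.0206] [0.0101 0.0107 0.163 ]
```

View pics/s2.png

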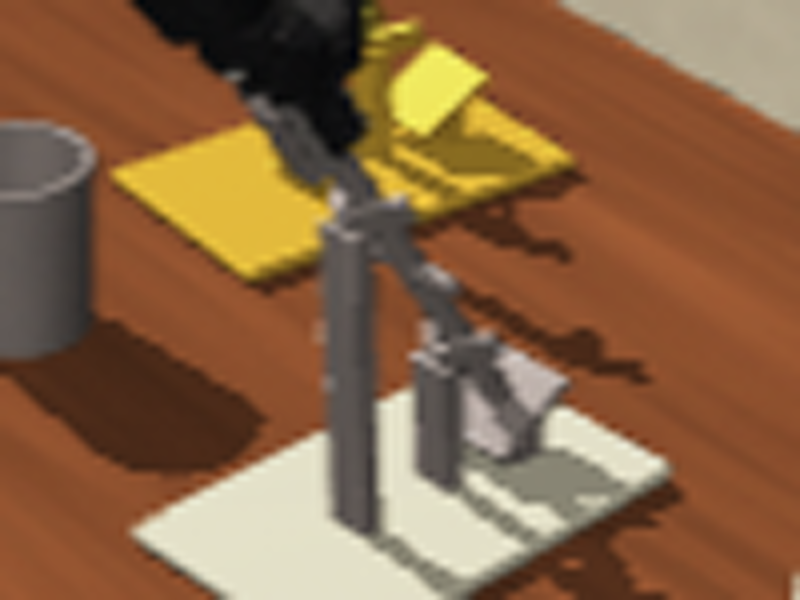

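The shaft lies in both saddles, at crop (390,220) and (465,350), with its foot on the stop plate near (520,425). I ease the grip, then open.

Emit:
{"fn": "jog_arm", "kwargs": {"targets": [[0, 0, 0.1, 0, 0, 0], [-0.1, 0, 0.1, 0, 0, 0], [-0.1, 0, 0.1, 0, 0, 0]], "newtons": 20}}

```text
time_s: 10.12
position: [0.5955, 0.154, 0.1675]
tool_rot: [[0.859, 0.096, 0.503], [0.082, -0.995, 0.05], [0.506, -0.002, -0.863]]
ft_force: [-3.9, 2.3, 11.5]
grip_width: 0.0135
gripper_force: 42.8
```

Emit:
{"fn": "jog_arm", "kwargs": {"targets": [[0, 0, 0, 0, 0, 0], [0, 0, 0, 0, 0, 0], [0, 0, 0, 0, 0, 0], [0, 0, 0, 0, 0, 0], [0, 0, 0, 0, 0, 0], [0, 0, 0, 0, 0, 0]], "hand": 0.6}}

```text
time_s: 10.62
position: [0.5945, 0.1537, 0.165]
tool_rot: [[0.861, 0.096, 0.499], [0.082, -0.995, 0.05], [0.501, -0.002, -0.865]]
ft_force: [-0.6, -0.1, -0.1]
grip_width: 0.0512
gripper_force: 0.0
```

Emit:
{"fn": "jog_arm", "kwargs": {"targets": [[0, 0, -0.6, 0, 0, 0], [0, 0, -2, 0, 0, 0], [0, 0, -4, 0, 0, 0], [0, 0, -7, 0, 0, 0], [0, 0, -10, 0, 0, 0], [0, 0, -10, 0, 0, 0]]}}

```text
time_s: 11.12
position: [0.5442, 0.149, 0.2575]
tool_rot: [[0.857, 0.096, 0.506], [0.082, -0.995, 0.05], [0.509, -0.002, -0.861]]
ft_force: [0.8, 0.3, 1.1]
grip_width: 0.0513
gripper_force: 0.0
```

Run:
```python
from h import *
s=env.observe(); print(s['time_s'],s['position'],s['ft_force'],s['grip_width'],s['gripper_force'])
_,R=rackpose(0,0,.158,flip=-1); st=rackpose(0,0,0)[0]
for n in('side','top','wrist'):
    im=cam(n); P,v,u=pts(im);Q=(P-st)@R  # z toward foot => -axial
    m=(np.hypot(Q[:,0],Q[:,1])<.02)&(Q[:,2]<-.148)&(Q[:,2]>-.21); print(n,'paddle',m.sum(),Q[m].min(0).round(4),Q[m].max(0).round(4),Q[m].mean(0).round(4))
    if n=='side':
        a,b=map(int,proj(im,(.63,.155,.09))); cv2.imwrite('pics/s3.png',cv2.cvtColor(cv2.resize(im['frame'][a-45:a+45,b-60:b+60],(800,600),interpolation=cv2.INTER_CUBIC),cv2.COLOR_RGB2BGR))
```

```text
11.1167 [0.54417246 0.1489863  0.2575148 ] [0.7910852  0.27350249 1.10688007] 0.05125691849627704 0.0
side paddle 166 [-0.0153 -0.0074 -0.191 ] [ 0.0151  0.0083 -0.1481] [-0.0014  0.0036 -0.1737]
top paddle 78 [-0.014  -0.005  -0.1933] [ 0.0162  0.0091 -0.155 ] [ 0.0041  0.0031 -0.182 ]
wrist paddle 891 [-0.0162 -0.0091 -0.1919] [ 0.0135  0.0051 -0.1532] [ 0.0023 -0.002  -0.1852]
```

View pics/s3.png

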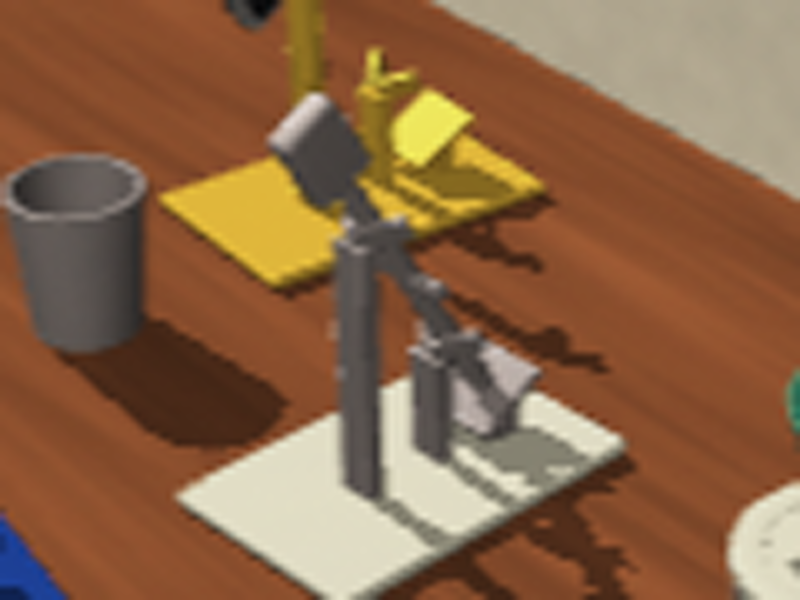

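The rod lies in both saddles with its foot on the stop. The handle's top is 191 mm from the stop point, where 190 is expected, and the axis is centred within about 1 mm. The gripper is clear, so I hand in.

```bash
python3 -c "
from rig import env
print(env.close_job())"
```

```text
the job is handed in; nothing more can be done
None
```

I turned the rod about 54° anticlockwise, drew it out of the jar and released it in the white rack, shaft in both saddles and foot on the stop plate. I never went near the bowl, flask or beaker, and handed the job in at about 11 s; no verdict came back.

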